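Clear the scrubber from the doorway and snap the cupboard shut

ROBOT

A 6-joint arm with a two-finger parallel gripper is mounted at the origin on the work surface. World frame = base frame: x ahead of the robot, y to its left, z up, the work surface at z = 0. Lengths are in m, angles in rad, forces in N, time in s.
With the tool pointing down it reaches from about 0.375 to 0.925 m from the base axis. Payload 5.7 kg.
Tool frame: the origin (TCP) lies on the centre line of the jaws, within the pads' length; the fingertips stand 19 mm ahead of it and the grasp point (between the pads) is the TCP; z points along the fingers, y is the direction in which the jaws open and shut (so a half turn about z gives the same grasp; the last joint's range is limited). The gripper opens to 88 mm and grips with 3 to 60 N. Pads are 20 mm wide; open, the fingers measure 115 mm over their backs; the gripper's body (75 mm by 178 mm) begins 61 mm behind the grasp point.
Start: joints at [-1.325, 0.359, 1.51, -0, 1.272, -0.115], TCP at [0.212, -0.561, 0.242] pointing down, gripper open.
Joint ranges: [-2.97, 2.97], [-1.01, 2.36], [0.21, 2.38], [-0.96, 4.11], [0.2, 2.71], [-2.98, 2.98]. Speed limits (rad/s): [2.39, 2.39, 3.14, 3.14, 3.14, 3.14].

INTERFACE

Orientations are given as a unit quaternion [x, y, z, w].
In Python, from workcell import readout, eyes, finish_job gives the robot as it stands.
- The arm moves only by the tool move_arm, never from a script. Its argument "steps" is text: rows parted by semicolons, each of 7 numbers parted by spaces: the shift along the tool's x, y, z in mm, then the turn, a rotation vector about the tool's x, y, z in rad, then the opening in per cent of the stroke, from 0 (shut) to 100 (fully open). A call has 1 to 5 rows; each row is the pose to reach, as a shift and turn from the pose measured when the call began, along the tool's axes at that moment; what a row does not reach only later rows make up. A row lasts 1/12 s, in which the tool goes at most 41.7 mm and 7.16 degrees, less where a joint would pass 70% of its speed; a pose out of reach is approached as far as the arm can. A call with a gripper value outside its range is refused whole. The fingers move at their own pace and stop on an object; the grip force is fixed at half the most. Time passes only in rows, so rows that repeat a pose let the fingers close. It gives the time, the measured TCP pose, the force and the opening at its end, in the units of the state.
- readout.get_state(): the state, without advancing time (a new reading comes with each control period).
- eyes.read_camera(name): name is "side" or "top"; returns (picture, depth): 384x512x3 uint8, red, green, blue; 384x512 float32, m along the optical axis (not along the pixel's ray), 0 where there is no reading.
- eyes.camera_model(name): a dict with "mtx" (3x3 intrinsics, pixels), "rvec" (rotation vector, rad) and "tvec" (3), from world to camera coordinates, as OpenCV has them. Camera axes: x right, y down, z forward; pixel columns grow to the right and rows downward; lengths in m; the calibration is good to about 2 mm. A picture is of the moment at which its call begins. camera_model takes no time and is no camera call.
- finish_job(): hands the job in, once; it reports no verdict.
The state is a dict: "t": time; "qpos": joint angles; "dq": joint speeds; "effort": joint torques, N m; "position": TCP position; "eef_rot": TCP orientation; "ft_force": force on the tool from outside, world axes, zero at the start; "ft_torque": the same for the moment, N m; "grip_width": finger opening in m.
Only numpy, scipy, OpenCV 4.12 (cv2) and the standard library are available. Lean on these libraries where they do the work, as an engineer would, in place of code of your own. Each camera call takes 0.05 s, during which the arm holds its last target. There are 200 camera calls.

TASK

The little beech scrubber lies in the way of the low cupboard's open door. First lay it flat inside the upturned blue bin lid, then push the door shut past its sprung roller catch until it snaps fully home and stays shut by itself.

Things in the scene. Friction and masses are not known exactly. Their poses are not given: they have to be found in the camera images.
- scrubber_mid (a point): Centre of the handle of the beech scrubber, like a stout toothbrush, lying on its side on the bench: bar 120 mm along x, 16 wide (y), 16 high (z), this point 8 mm above its underside. A head with pale bristles, 38 mm long at the +x end, sticks out 19 mm past the bar to +y. The bar's middle is clear to grip across y. About 40 g.
- lid_floor (a point): Centre of the inner floor, 4 mm above the bench, of the blue plastic bin lid lying upside down like a tray: 230 (x) by 170 mm (y) outside, rim 22 mm high and 4 thick, spring clip latch sticking out 22 mm at its -x side. Loose, 0.35 kg. It lies left or right in front of the cupboard; a round bowl lies on the other side.
- door_hinge (a point): On the vertical hinge line at the left front edge of a fixed white cupboard (160 deep, 270 wide, 150 mm high), level with the door's top, 172 mm above the bench. Axes turn with the door: panel from here to y = -260 mm, outer face (to push) at x = -15 mm, inner face x = 0. Knob 26 mm across, 24 mm proud, at y = -220, 50 mm above the bench.
- door (a joint): Door's opening angle, rad: 0 shut, 1.2 to 1.55 at the start, growing as the free edge swings towards the robot (clockwise from above). The door stays where left, but at about 0.1 its strike (on top, 190 mm from the hinge) meets the sprung roller on the roof: push on with about 5 N; below about 0.04 it snaps home to its stop at 0.
There are look-alikes about, which are no part of the job. Of the things like the part that bears scrubber_mid, leave any that is orange or pink; of the rest the larger one is meant.

How it is judged:
By the outcome, as a careful person would: the job done as asked, in the order asked, and still so for the second after the job is handed in, with the robot touching nothing.
It also fails if it takes over 64 s, if anything falls off the work surface, if the arm or the gripper's body presses on something with over 40 N, if the wrist force passes 120 N, or if a joint passes its speed limit or range.

## Working session

There is one attempt and no reset: what is moved stays moved. The work goes in short steps, Python scripts to look and compute and a tool call to move; the robot and the scene stay as the last step left them, time stands still between calls to the robot, and variables do not carry over. Pictures are saved under pics/ and viewed, about 8 in all and at most 12, crops included, and the job is handed in when it is done.

Besides the shell and the picture viewer there is one more tool, called as name(argument=value, ...) on one line, values as JSON. move_arm: Moves the arm, as the interface text tells. Its arguments: {"type":"object","properties":{"steps":{"type":"string"}},"required":["steps"]}

```bash
mkdir -p pics
cat > h.py <<'E'
import numpy as np, cv2
from workcell import readout, eyes
from scipy.spatial.transform import Rotation as R
def grab(n,fn=None):
    im,d=eyes.read_camera(n)
    np.savez(f'/tmp/{n}.npz',im=im,d=d)
    if fn: cv2.imwrite('pics/'+fn,im[:,:,::-1])
    return im,d
def cloud(n,d):
    m=eyes.camera_model(n);K=np.array(m['mtx']);Rm=cv2.Rodrigues(np.array(m['rvec'],float))[0];t=np.array(m['tvec'],float).ravel()
    v,u=np.mgrid[:d.shape[0],:d.shape[1]]
    c=np.stack([(u-K[0,2])/K[0,0]*d,(v-K[1,2])/K[1,1]*d,d],-1)
    return (c-t)@Rm
E
python3 - <<'E'
from h import *
for n in('top','side'):
    im,d=grab(n,n+'0.png'); P=cloud(n,d); print(n,-cv2.Rodrigues(np.array(eyes.camera_model(n)['rvec'],float))[0].T@np.array(eyes.camera_model(n)['tvec'],float).ravel(),(d>0).mean())
    for r in range(40,384,80): print([tuple(P[r,c].round(2)) for c in range(40,512,140)])
s=readout.get_state();print(s['t'],s['position'],s['eef_rot'],s['ft_force'])
E
```

```text
top [0.31729483 0.00473187 1.42159268] 0.99578857421875
[(np.float64(1.0), np.float64(0.59), np.float64(0.21)), (np.float64(1.42), np.float64(0.31), np.float64(-0.54)), (np.float64(1.43), np.float64(-0.33), np.float64(-0.56)), (np.float64(1.07), np.float64(-0.65), np.float64(0.1))]
[(np.float64(0.84), np.float64(0.67), np.float64(-0.01)), (np.float64(0.84), np.float64(0.22), np.float64(0.0)), (np.float64(0.84), np.float64(-0.23), np.float64(0.0)), (np.float64(0.84), np.float64(-0.68), np.float64(0.0))]
[(np.float64(0.58), np.float64(0.64), np.float64(-0.01)), (np.float64(0.58), np.float64(0.21), np.float64(-0.0)), (np.float64(0.58), np.float64(-0.22), np.float64(0.0)), (np.float64(0.58), np.float64(-0.66), np.float64(-0.0))]
[(np.float64(0.33), np.float64(0.62), np.float64(-0.0)), (np.float64(0.34), np.float64(0.2), np.float64(-0.0)), (np.float64(0.34), np.float64(-0.22), np.float64(-0.0)), (np.float64(0.34), np.float64(-0.64), np.float64(-0.0))]
[(np.float64(0.11), np.float64(0.6), np.float64(-0.0)), (np.float64(0.11), np.float64(0.2), np.float64(-0.0)), (np.float64(0.23), np.float6
[... 719 characters left out ...]
4(0.75), np.float64(-0.09), np.float64(0.15)), (np.float64(1.43), np.float64(0.2), np.float64(-0.32))]
[(np.float64(0.06), np.float64(-0.13), np.float64(0.0)), (np.float64(0.4), np.float64(-0.18), np.float64(0.02)), (np.float64(0.73), np.float64(-0.22), np.float64(0.0)), (np.float64(1.06), np.float64(-0.26), np.float64(0.0))]
[(np.float64(0.11), np.float64(-0.32), np.float64(0.0)), (np.float64(0.4), np.float64(-0.37), np.float64(0.02)), (np.float64(0.68), np.float64(-0.42), np.float64(0.09)), (np.float64(0.91), np.float64(-0.46), np.float64(0.13))]
0.1 [ 0.21165353 -0.56078015  0.24089629] [ 9.83769872e-01  1.79432825e-01 -6.61567747e-05 -8.34226710e-04] [ 0.00829214  0.73947337 -0.23948249]
```

View pics/top0.png

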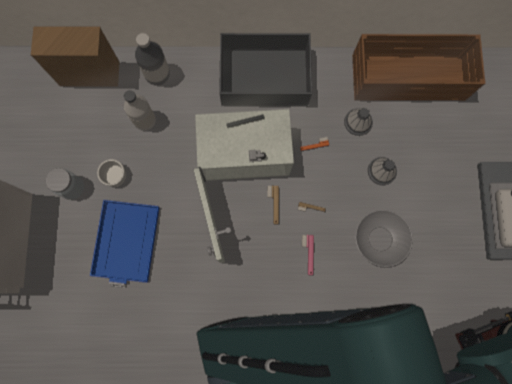

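View pics/side0.png

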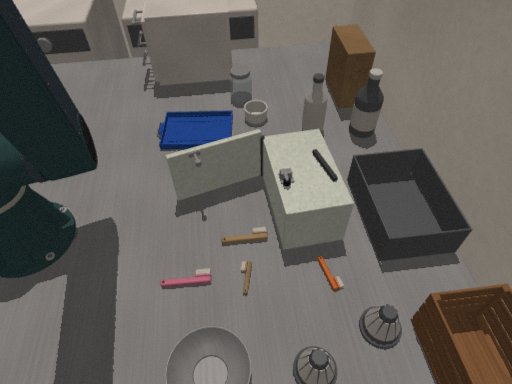

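The top view shows the target scrubber (larger brown one) at about (276,203), with its bristle head up and to the left. The blue lid is at (126,242), and the door runs from the hinge at about (198,170) to its free edge at (217,258). Pink, orange and small brown look-alikes lie nearby.

Run:
```python
from h import *
z=np.load('/tmp/top.npz');im,d=z['im'],z['d'];P=cloud('top',d)
hsv=cv2.cvtColor(im,cv2.COLOR_RGB2HSV)
def rect(m,name):
    p=P[m][:,:2].astype(np.float32);r=cv2.minAreaRect(p);print(name,len(p),'mean',P[m].mean(0).round(4),'rect',np.round(r[0],4),np.round(r[1],4),r[2], 'z',np.percentile(P[m][:,2],[5,50,95]).round(4));return p
W=np.zeros(d.shape,bool)
def win(u0,u1,v0,v1):
    w=W.copy();w[v0:v1,u0:u1]=1;return w
brown=(hsv[...,1]>90)&(hsv[...,0]<25)&(hsv[...,2]>50)
p=rect(brown&win(262,290,178,230),'bar')
c,_,v=np.linalg.svd(p-p.mean(0));print('axis',v[0])
print('pix',np.argwhere(brown&win(262,290,178,230)).min(0),np.argwhere(brown&win(262,290,178,230)).max(0))
br=win(262,284,182,200)&(P[...,2]>.006)&~brown;rect(br,'bristle')
rect((hsv[...,0]>100)&(hsv[...,0]<130)&(hsv[...,1]>120)&win(80,170,190,295),'lid')
lid=(hsv[...,0]>100)&(hsv[...,0]<130)&(hsv[...,1]>120)&win(80,170,190,295)
q=P[lid&(P[...,2]<.01)];print('floor',q.mean(0),cv2.minAreaRect(q[:,:2].astype(np.float32)))
q=P[lid&(P[...,2]>.018)];print('rim',cv2.minAreaRect(q[:,:2].astype(np.float32)))
dm=(P[...,2]>.163)&(P[...,2]<.18)&win(185,230,160,270)
p=rect(dm,'door');print(cv2.boxPoints(cv2.minAreaRect(p)))
cm=(P[...,2]>.14)&(P[...,2]<.155)&win(185,300,100,175);p=rect(cm,'cup');print(cv2.boxPoints(cv2.minAreaRect(p)))
s=readout.get_state();print(R.from_quat(s['eef_rot']).as_matrix().round(3))
```

```text
bar 179 mean [ 0.568  -0.0832  0.0158] rect [ 0.563  -0.0825] [0.1153 0.0187] 0.47101742029190063 z [0.011  0.0157 0.0213]
axis [-9.999997e-01  8.037343e-04]
pix [186 272] [223 278]
bristle 75 mean [ 0.6002 -0.0657  0.0326] rect [ 0.474  -0.0471] [0.0517 0.326 ] 80.7005844116211 z [0.0067 0.0142 0.0211]
lid 4366 mean [0.4494 0.3711 0.0123] rect [0.4312 0.2254] [0.4626 0.2374] 84.0540542602539 z [-0.0011  0.004   0.02  ]
floor [0.45059338 0.37372878 0.00347955] ((0.4517321288585663, 0.37021058797836304), (0.16843344271183014, 0.2228998839855194), 83.75664520263672)
rim ((0.43034088611602783, 0.22502389550209045), (0.4625128209590912, 0.23694704473018646), 83.77153778076172)
door 585 mean [0.5048 0.1073 0.1713] rect [0.5164 0.0925] [0.2571 0.0547] 15.09035873413086 z [0.1664 0.1716 0.1755]
[[0.3851633  0.08548642]
 [0.39940417 0.03267208]
 [0.6476388  0.09960612]
 [0.63339794 0.15242046]]
cup 4763 mean [0.7262 0.0156 0.1497] rect [0.7234 0.0139] [0.175  0.2705] 3.938833713531494 z [0.1453 0.1498 0.1536]
[[ 0.62678504  0.1427928 ]
 [ 0.6453639  -0.12703626]
 [ 0.81996095 -0.11501454]
 [ 0.80138206  0.15481453]]
[[ 0.936  0.353 -0.   ]
 [ 0.353 -0.936  0.002]
 [ 0.    -0.002 -1.   ]]
```

```bash
cat >> h.py <<'E'
def go(x,y,z,yaw):
    s=readout.get_state();A=R.from_quat(s['eef_rot']);p=np.array(s['position'])
    T=R.from_euler('z',yaw,degrees=True)*R.from_euler('x',180,degrees=True)
    print('t',round(s['t'],2),'pos',p.round(4),'w',round(s['grip_width'],4),'F',np.round(s['ft_force'],1),'q6',round(s['qpos'][5],2))
    print('shift',(A.inv().apply(np.array([x,y,z])-p)*1000).round(1),'rot',(A.inv()*T).as_rotvec().round(3))
E
cat > door.py <<'E'
from h import *
import sys
def door(d,u=(170,300),v=(120,275)):
    P=cloud('top',d);m=(P[...,2]>.166)&(P[...,2]<.178);w=np.zeros_like(m);w[v[0]:v[1],u[0]:u[1]]=1
    m=(m&w).astype(np.uint8);n,l,st,_=cv2.connectedComponentsWithStats(m);k=1+np.argmax(st[1:,4])
    q=P[l==k][:,:2].astype(np.float32);r=cv2.minAreaRect(q);b=cv2.boxPoints(r)
    vx,vy,x0,y0=cv2.fitLine(q,cv2.DIST_HUBER,0,.01,.01).ravel();print(len(q),'door box',b.round(4).tolist(),'size',np.round(r[1],4),'dir deg',np.degrees(np.arctan2(vy,vx)),'c',r[0])
if __name__=='__main__': door(grab('top')[1])
E
python3 - <<'E'
from door import *
door(np.load('/tmp/top.npz')['d']); go(.566,-.083,.24,0)
E
```

```text
533 door box [[0.38519999384880066, 0.08550000190734863], [0.3901999890804291, 0.06669999659061432], [0.6384999752044678, 0.13349999487400055], [0.633400022983551, 0.15230000019073486]] size [0.2571 0.0195] dir deg 15.243157 c (0.5118244886398315, 0.10951270163059235)
t 0.1 pos [ 0.2117 -0.5608  0.2409] w 0.0874 F [ 0.   0.7 -0.2] q6 -0.12
shift [ 500.2 -321.9    1.5] rot [-0.002  0.     0.361]
```

move_arm(steps="500 -322 0 0 0 0.361 50;500 -322 0 0 0 0.361 50;500 -322 0 0 0 0.361 50;500 -322 0 0 0 0.361 50;500 -322 0 0 0 0.361 50")

```text
t: 0.52
position: [0.3359, -0.3925, 0.2412]
eef_rot: [1.0, -0.001, -0.0, -0.001]
ft_force: [0.8, -0.0, -0.2]
grip_width: 0.0578
```

```bash
python3 -c "
from h import *
go(.566,-.083,.1,0)"
```

```text
t 0.52 pos [ 0.3359 -0.3925  0.2412] w 0.0578 F [ 0.8 -0.  -0.2] q6 0.57
shift [ 229.7 -309.5  141.8] rot [-0.002  0.001 -0.002]
```

move_arm(steps="230 -310 0 0 0 0 50;230 -310 0 0 0 0 50;230 -310 0 0 0 0 50;230 -310 0 0 0 0 50;230 -310 0 0 0 0 50")

```text
t: 0.93
position: [0.4601, -0.225, 0.2415]
eef_rot: [1.0, -0.001, -0.001, -0.001]
ft_force: [-0.3, -0.9, 0.2]
grip_width: 0.0438
```

move_arm(steps="106 -143 0 0 0 0 50;106 -143 0 0 0 0 50;106 -143 0 0 0 0 50;106 -143 0 0 0 0 50;106 -143 0 0 0 0 50")

```text
t: 1.35
position: [0.5689, -0.0777, 0.2416]
eef_rot: [1.0, 0.001, 0.0, -0.002]
ft_force: [0.2, 0.6, -0.3]
grip_width: 0.0442
```

```bash
python3 -c "
from h import *
go(.566,-.083,.022,0)"
```

```text
t 1.35 pos [ 0.5689 -0.0777  0.2416] w 0.0442 F [ 0.2  0.6 -0.3] q6 1.31
shift [ -3.    6.2 219.5] rot [-0.004 -0.     0.001]
```

move_arm(steps="-3 5 150 0 0 0 50;-3 5 180 0 0 0 50;-3 5 180 0 0 0 50;-3 5 180 0 0 0 50;-3 5 180 0 0 0 50")

```text
t: 1.77
position: [0.5616, -0.0812, 0.056]
eef_rot: [1.0, 0.001, -0.004, -0.003]
ft_force: [-1.5, 1.1, -0.1]
grip_width: 0.0437
```

Run:
```python
from h import *
im,d=grab('side'); cv2.imwrite('pics/g1.png',cv2.resize(im[180:330,150:350],None,fx=3,fy=3)[:,:,::-1])
go(.566,-.083,.022,0)
```

```text
t 1.82 pos [ 0.5611 -0.0811  0.0554] w 0.0439 F [-0.7  0.6 -1.2] q6 1.3
shift [ 5.2  2.1 33.4] rot [-0.007  0.01   0.001]
```

View pics/g1.png

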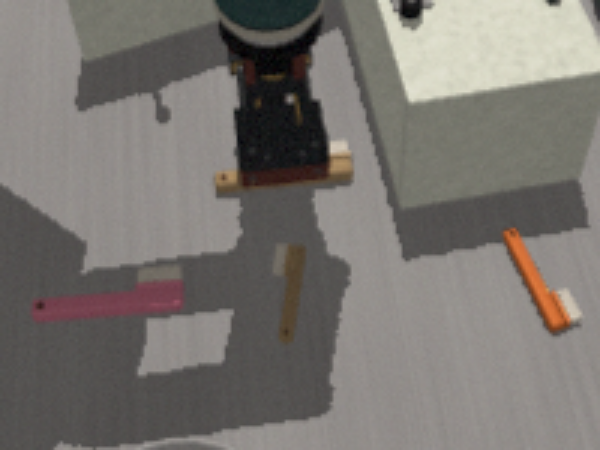

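The crop shows the fingers straddling the bar at about (285,172), with the head end to the right and clear. I'll go down and grip.

move_arm(steps="4 2 20 0 0.01 0 50;4 2 32 0 0.01 0 50;4 2 32 0 0.01 0 50;4 2 32 0 0.01 0 50;4 2 32 0 0.01 0 0")

```text
t: 2.23
position: [0.5656, -0.0832, 0.0246]
eef_rot: [1.0, 0.001, 0.001, -0.003]
ft_force: [-0.3, 0.2, 1.0]
grip_width: 0.0399
```

move_arm(steps="0 0 0 0 0 0 0;0 0 0 0 0 0 0;0 0 0 0 0 0 0;0 0 0 0 0 0 0")

```text
t: 2.57
position: [0.5662, -0.0834, 0.0254]
eef_rot: [1.0, 0.001, 0.001, -0.003]
ft_force: [-0.0, 0.5, 6.4]
grip_width: 0.0155
```

move_arm(steps="0 0 -240 0 0 0 0;0 0 -240 0 0 0 0;0 0 -240 0 0 0 0;0 0 -240 0 0 0 0;0 0 -240 0 0 0 0")

```text
t: 2.98
position: [0.5648, -0.0844, 0.2351]
eef_rot: [1.0, 0.001, 0.001, -0.003]
ft_force: [0.7, -0.8, 0.0]
grip_width: 0.0155
```

```bash
python3 -c "
from h import *
go(.451,.372,.25,-6.5)"
```

```text
t 2.98 pos [ 0.5648 -0.0844  0.2351] w 0.0155 F [ 0.7 -0.8  0. ] q6 1.29
shift [-113.2 -456.6  -12.5] rot [-0.006 -0.002  0.115]
```

move_arm(steps="-113 -456 -15 0 0 0.115 0;-113 -456 -15 0 0 0.115 0;-113 -456 -15 0 0 0.115 0;-113 -456 -15 0 0 0.115 0;-113 -456 -15 0 0 0.115 0")

```text
t: 3.4
position: [0.5138, 0.1188, 0.2421]
eef_rot: [0.998, -0.057, 0.001, -0.003]
ft_force: [1.3, -0.1, -0.4]
grip_width: 0.0151
```

```bash
python3 -c "
from h import *
go(.451,.372,.25,-6.5)"
```

```text
t 3.4 pos [0.5138 0.1188 0.2421] w 0.0151 F [ 1.3 -0.1 -0.4] q6 1.78
shift [ -91.3 -244.4   -6.6] rot [-0.006 -0.003 -0.001]
```

move_arm(steps="-91 -244 -6 0 0 0 0;-91 -244 -6 0 0 0 0;-91 -244 -6 0 0 0 0;-91 -244 -6 0 0 0 0;-91 -244 -6 0 0 0 0")

```text
t: 3.82
position: [0.4631, 0.3211, 0.2481]
eef_rot: [0.998, -0.057, 0.001, -0.003]
ft_force: [0.1, 0.5, -0.3]
grip_width: 0.0155
```

move_arm(steps="-18 -49 0 0 0 0 0;-18 -49 0 0 0 0 0;-18 -49 0 0 0 0 0;-18 -49 100 0 0 0 0;-18 -49 100 0 0 0 0")

```text
t: 4.23
position: [0.4534, 0.3731, 0.1668]
eef_rot: [0.998, -0.057, 0.005, -0.005]
ft_force: [0.0, 0.8, -1.3]
grip_width: 0.0157
```

Run:
```python
from h import *
im,d=grab('side'); cv2.imwrite('pics/g2.png',cv2.resize(im[60:200,100:300],None,fx=3,fy=3)[:,:,::-1])
go(.451,.372,.031,-6.5)
```

```text
t 4.28 pos [0.4478 0.3689 0.157 ] w 0.0158 F [-2.1 -2.3 -4.7] q6 2.25
shift [  3.4  -3.5 126. ] rot [ 0.     0.004 -0.001]
```

View pics/g2.png

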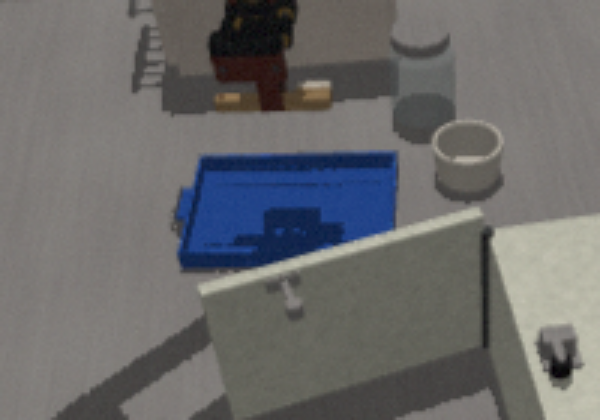

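The crop shows the scrubber held level above the lid, at about (270,98).

move_arm(steps="3 -3 105 0 0 0 0;3 -3 105 0 0 0 0;3 -3 105 0 0 0 0;3 -3 105 0 0 0 0;3 -3 105 0 0 0 0")

```text
t: 4.7
position: [0.45, 0.3698, 0.0516]
eef_rot: [0.998, -0.058, -0.004, 0.001]
ft_force: [0.7, 0.1, 0.8]
grip_width: 0.0159
```

```bash
python3 -c "
from h import *
go(.451,.372,.031,-6.5)"
```

```text
t 4.7 pos [0.45   0.3698 0.0516] w 0.0159 F [0.7 0.1 0.8] q6 2.25
shift [ 0.9 -2.3 20.6] rot [ 0.003  0.007 -0.002]
```

move_arm(steps="0 0 12 0 0 0 0;0 0 18 0 0 0 0;0 0 20 0 0 0 0;0 0 20 0 0 0 0;0 0 20 0 0 0 0")

```text
t: 5.12
position: [0.4502, 0.3701, 0.0324]
eef_rot: [0.998, -0.058, -0.003, 0.001]
ft_force: [-0.5, 0.0, 0.1]
grip_width: 0.0153
```

move_arm(steps="0 0 0 0 0 0 40;0 0 0 0 0 0 40;0 0 0 0 0 0 40;0 0 0 0 0 0 40;0 0 -20 0 0 0 40")

```text
t: 5.53
position: [0.4482, 0.3687, 0.0499]
eef_rot: [0.998, -0.058, -0.006, 0.003]
ft_force: [-1.0, -0.5, 0.1]
grip_width: 0.0349
```

move_arm(steps="0 0 -200 0 0 0 40;0 0 -200 0 0 0 40;0 0 -200 0 0 0 40;0 0 -200 0 0 0 40;0 0 -200 0 0 0 40")

```text
t: 5.95
position: [0.4512, 0.3701, 0.2538]
eef_rot: [0.998, -0.058, -0.004, 0.002]
ft_force: [1.1, 1.0, -0.4]
grip_width: 0.0356
```

Run:
```python
from h import *
from door import door
im,d=grab('side'); cv2.imwrite('pics/g3.png',cv2.resize(im[90:230,130:350],None,fx=3,fy=3)[:,:,::-1])
P=cloud('side',d)[130:195,265:310]; m=(P[...,2]>.155);q=P[m];print('roller',q.mean(0).round(3),np.percentile(q[:,2],[50,90,99]).round(3),P[...,2].max())
door(grab('top')[1]); go(.44,.16,.157,15.2)
```

```text
roller [ 0.668 -0.07   0.219] [0.169 0.173 0.818] 0.8181060246110854
535 door box [[0.38530001044273376, 0.08510000258684158], [0.3919000029563904, 0.0608999989926815], [0.6406000256538391, 0.12880000472068787], [0.6340000033378601, 0.15299999713897705]] size [0.2579 0.0251] dir deg 15.291927 c (0.5129443407058716, 0.10692872107028961)
t 6.05 pos [0.4536 0.3717 0.2563] w 0.035 F [-0.8  1.4 -1. ] q6 2.25
shift [ 10.9 212.   99. ] rot [-0.002  0.002 -0.38 ]
```

View pics/g3.png

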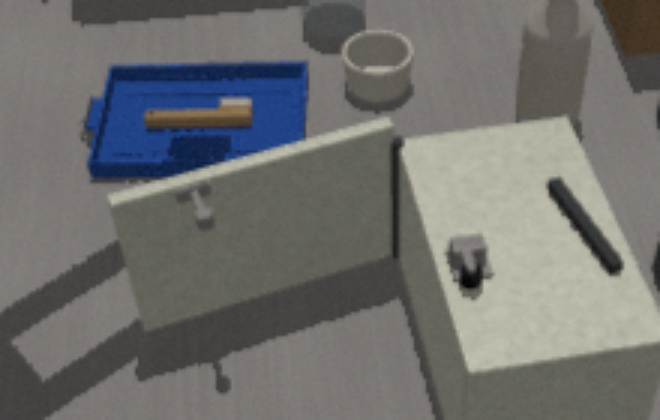

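The crop shows the scrubber flat on the lid floor, at about (198,115), and clear of the rim. The roller sits on the roof at about (470,260). Next is the door.

```bash
cat > arc.py <<'E'
from h import *
H=np.array([.6385,.137])
def tcp(th,gap=0,r=.215,yaw=4):
    f=np.radians(3.9)-th;n=np.array([np.cos(f),np.sin(f)]);u=np.array([n[1],-n[0]]);dl=f-np.radians(yaw)
    return H+r*u-(.015+gap+.010*abs(np.cos(dl))+.0135*abs(np.sin(dl)))*n
def plan(ths,z=.15):
    for t in ths: print(round(t,3),end=' ');go2(*tcp(t),z)
def go2(x,y,z):
    s=readout.get_state();A=R.from_quat(s['eef_rot']);print(np.round([x,y],3),(A.inv().apply(np.array([x,y,z])-s['position'])*1000).round(0))
E
python3 -c "
from arc import *
x,y=tcp(1.37,.03);print(x,y);go(x,y,.15,4)"
```

```text
0.41523005505363186 0.13793578416582297
t 6.05 pos [0.4536 0.3717 0.2563] w 0.035 F [-0.8  1.4 -1. ] q6 2.25
shift [-11.1 236.8 106. ] rot [-0.002  0.002 -0.185]
```

move_arm(steps="-11 237 106 0 0 -0.185 0;-11 237 106 0 0 -0.185 0;-11 237 106 0 0 -0.185 0;-11 237 106 0 0 -0.185 0;-11 237 106 0 0 -0.185 0")

```text
t: 6.47
position: [0.4203, 0.1786, 0.167]
eef_rot: [0.999, 0.035, -0.001, -0.001]
ft_force: [1.7, -0.3, -0.5]
grip_width: 0.0051
```

```bash
python3 -c "
from arc import *
x,y=tcp(1.37,.01);go(x,y,.15,4)"
```

```text
t 6.47 pos [0.4203 0.1786 0.167 ] w 0.0051 F [ 1.7 -0.3 -0.5] q6 1.75
shift [-4.  59.8 16.9] rot [-0.002  0.002  0.001]
```

move_arm(steps="-4 20 10 0 0 0 0;-4 40 17 0 0 0 0;-4 58 17 0 0 0 0;-4 60 17 0 0 0 0")

```text
t: 6.8
position: [0.4193, 0.1162, 0.1488]
eef_rot: [0.999, 0.034, -0.003, -0.0]
ft_force: [0.5, 0.0, 0.5]
grip_width: 0.0007
```

```bash
python3 -c "
from arc import *
go(.5,0,.15,4)
plan(np.arange(1.37,.6,-.1))"
```

```text
t 6.8 pos [0.4193 0.1162 0.1488] w 0.0007 F [0.5 0.  0.5] q6 1.61
shift [ 72.5 121.4  -1.6] rot [-0.001  0.005 -0.001]
1.37 [0.423 0.109] [ 3.  7. -1.]
1.27 [0.427 0.088] [ 6. 28. -1.]
1.17 [0.433 0.068] [10. 49. -1.]
1.07 [0.44  0.048] [16. 70. -1.]
0.97 [0.45  0.029] [25. 89. -1.]
0.87 [0.462 0.01 ] [ 35. 109.  -1.]
0.77 [ 0.476 -0.007] [ 48. 127.  -2.]
0.67 [ 0.491 -0.023] [ 62. 143.  -2.]
```

move_arm(steps="6 28 -1 0 0 0 0;10 49 -1 0 0 0 0;16 70 -1 0 0 0 0;25 89 -1 0 0 0 0;35 109 -1 0 0 0 0")

```text
t: 7.22
position: [0.4616, 0.0098, 0.1493]
eef_rot: [0.999, 0.034, -0.003, -0.001]
ft_force: [0.4, 1.9, 0.3]
grip_width: 0.0003
```

```bash
python3 -c "
from arc import *
go(.5,0,.15,4)
plan(np.arange(.87,.1,-.1))"
```

```text
t 7.22 pos [0.4616 0.0098 0.1493] w 0.0003 F [0.4 1.9 0.3] q6 1.37
shift [37.6 12.5 -1. ] rot [-0.001  0.006 -0.001]
0.87 [0.462 0.01 ] [ 0. -0. -1.]
0.77 [ 0.476 -0.007] [13. 18. -1.]
0.67 [ 0.491 -0.023] [27. 34. -1.]
0.57 [ 0.508 -0.037] [43. 50. -1.]
0.47 [ 0.527 -0.049] [61. 63. -1.]
0.37 [ 0.547 -0.06 ] [80. 75. -1.]
0.27 [ 0.568 -0.068] [101.  85.  -1.]
0.17 [ 0.59  -0.074] [122.  93.  -2.]
```

move_arm(steps="13 18 -1 0 0 0 0;27 34 -1 0 0 0 0;43 50 -1 0 0 0 0;61 63 -1 0 0 0 0;80 75 -1 0 0 0 0")

```text
t: 7.63
position: [0.5469, -0.0593, 0.1492]
eef_rot: [0.999, 0.034, -0.003, -0.001]
ft_force: [-0.2, 0.8, -0.2]
grip_width: 0.0006
```

```bash
python3 -c "
from arc import *
from door import door
door(grab('top','t4.png')[1],v=(120,260))
go(.5,0,.15,4)
plan([.37,.3,.25,.2,.15,.1,.05,.02,0,-.02])"
```

```text
246 door box [[0.585099995136261, 0.020800000056624413], [0.6007999777793884, 0.015699999406933784], [0.6399999856948853, 0.13600000739097595], [0.6244000196456909, 0.14110000431537628]] size [0.1266 0.0164] dir deg 72.564606 c (0.6125704050064087, 0.0783722922205925)
t 7.68 pos [ 0.5522 -0.0616  0.1498] w 0.0005 F [ 4.7 -1.8  0.7] q6 1.27
shift [-47.9 -65.   -0.2] rot [ 0.     0.001 -0.002]
0.37 [ 0.547 -0.06 ] [-5. -2. -0.]
0.3 [ 0.561 -0.066] [ 9.  5. -0.]
0.25 [ 0.572 -0.069] [19.  9. -0.]
0.2 [ 0.583 -0.073] [30. 13. -0.]
0.15 [ 0.594 -0.075] [41. 16. -0.]
0.1 [ 0.605 -0.077] [52. 19. -0.]
0.05 [ 0.617 -0.078] [63. 21. -0.]
0.02 [ 0.624 -0.079] [70. 22. -0.]
0 [ 0.628 -0.079] [75. 23. -0.]
-0.02 [ 0.632 -0.079] [79. 23. -0.]
```

View pics/t4.png

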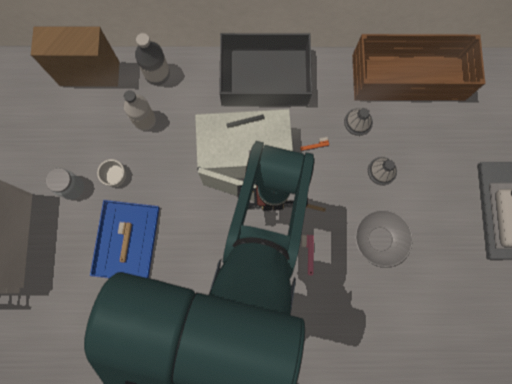

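The door is following (about 0.37 rad) with its free half hidden under the wrist. The scrubber lies in the lid at (126,243). I'll carry on pushing.

move_arm(steps="9 5 0 0 0 0 0;19 9 0 0 0 0 0;30 13 0 0 0 0 0;41 16 0 0 0 0 0;47 18 0 0 0 0 0")

```text
t: 8.1
position: [0.6013, -0.0757, 0.1496]
eef_rot: [0.999, 0.034, -0.0, 0.0]
ft_force: [0.3, 0.2, -1.4]
grip_width: 0.0005
```

```bash
python3 -c "
from arc import *
go(.5,0,.15,4)
plan([.1,.07,.04,.02,0,-.02,-.04])"
```

```text
t 8.1 pos [ 0.6013 -0.0757  0.1496] w 0.0005 F [ 0.3  0.2 -1.4] q6 1.26
shift [-95.9 -82.5  -0.4] rot [ 0.     0.    -0.002]
0.1 [ 0.605 -0.077] [ 4.  2. -0.]
0.07 [ 0.612 -0.078] [11.  3. -0.]
0.04 [ 0.619 -0.079] [17.  4. -0.]
0.02 [ 0.624 -0.079] [22.  5. -0.]
0 [ 0.628 -0.079] [27.  5. -0.]
-0.02 [ 0.632 -0.079] [31.  6. -0.]
-0.04 [ 0.636 -0.079] [35.  6. -0.]
```

move_arm(steps="6 2 0 0 0 0 0;11 3 0 0 0 0 0;16 4 0 0 0 0 0;20 5 0 0 0 0 0;24 5 0 0 0 0 0")

```text
t: 8.52
position: [0.6248, -0.0785, 0.1491]
eef_rot: [0.999, 0.034, -0.001, -0.0]
ft_force: [-0.9, 0.8, -1.0]
grip_width: 0.0005
```

move_arm(steps="2 0 0 0 0 0 0;4 0 0 0 0 0 0;6 0 0 0 0 0 0;6 0 0 0 0 0 0")

```text
t: 8.85
position: [0.6301, -0.0782, 0.1491]
eef_rot: [0.999, 0.034, -0.002, -0.0]
ft_force: [-3.1, 0.8, 2.0]
grip_width: 0.0005
```

move_arm(steps="2 0 0 0 0 0 0;4 0 0 0 0 0 0;4 0 0 0 0 0 0;4 0 0 0 0 0 0")

```text
t: 9.18
position: [0.6301, -0.0782, 0.1491]
eef_rot: [0.999, 0.034, -0.006, -0.0]
ft_force: [-13.0, -1.9, 9.4]
grip_width: 0.0004
```

Firm contact at the stop (13 N, no further travel). Backing off to check.

move_arm(steps="-40 0 0 0 0 0 0;-80 0 0 0 0 0 0;-120 0 -60 0 0 0 0;-150 0 -100 0 0 0 0;-150 0 -100 0 0 0 0")

```text
t: 9.6
position: [0.4803, -0.0885, 0.2518]
eef_rot: [0.999, 0.034, -0.006, -0.0]
ft_force: [1.1, 0.2, 1.1]
grip_width: 0.0005
```

move_arm(steps="-60 200 0 0 0 0 0;-60 200 0 0 0 0 0;-60 200 0 0 0 0 0;-60 200 0 0 0 0 0;-60 200 0 0 0 0 0")

```text
t: 10.02
position: [0.4342, -0.2935, 0.2531]
eef_rot: [0.999, 0.034, -0.005, 0.001]
ft_force: [1.9, 0.2, -0.2]
grip_width: 0.0007
```

Run:
```python
from arc import *
from door import door
im,d=grab('side');cv2.imwrite('pics/g5.png',cv2.resize(im[70:300,110:370],None,fx=2.5,fy=2.5)[:,:,::-1])
door(grab('top','t5.png')[1],v=(120,260));go(.5,0,.2,4)
```

```text
522 door box [[0.6237999796867371, 0.13590000569820404], [0.6407999992370605, -0.12110000103712082], [0.6600000262260437, -0.11990000307559967], [0.6428999900817871, 0.1371999979019165]] size [0.0192 0.2576] dir deg -86.14296 c (0.6418718695640564, 0.008005917072296143)
t 10.12 pos [ 0.4341 -0.2978  0.253 ] w 0.0004 F [-0.4  0.3  0.4] q6 0.79
shift [  85.1 -293.2   51. ] rot [ 0.004  0.01  -0.007]
```

View pics/g5.png

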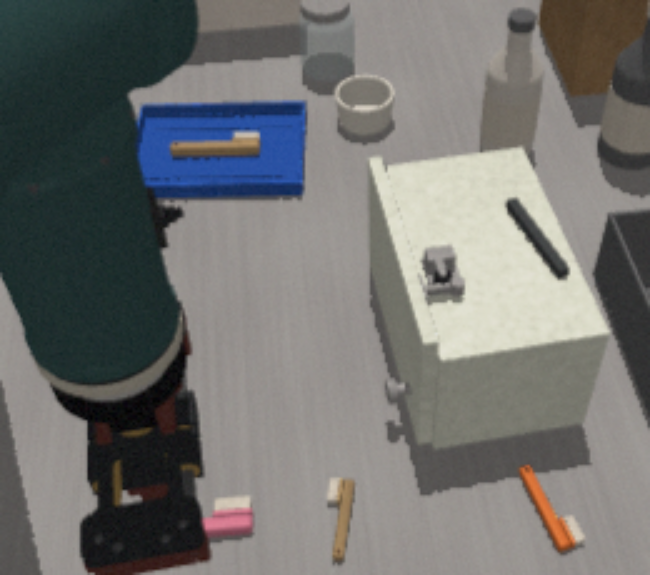

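View pics/t5.png

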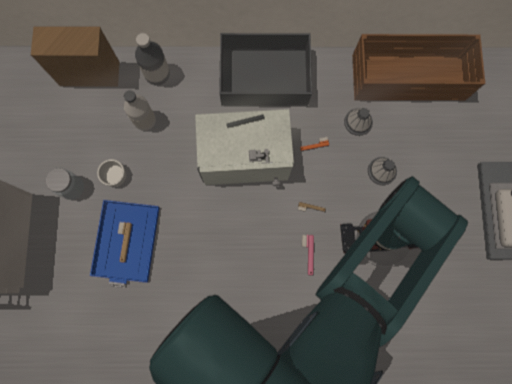

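Both views show the door flush with the cupboard front, along (203,183)–(291,183) in the top view. Its direction is -86.14°, against -86.1° for the cupboard. The scrubber lies flat in the lid and the arm is clear.

```bash
python3 -c "
from workcell import finish_job
print(finish_job())"
```

```text
the job is handed in; nothing more can be done
None
```

I laid the larger beech scrubber flat in the blue bin lid, then pushed the door shut past the roller catch, and handed the job in at about 10 s.

- **Scrubber:** the last pictures show it flat on the lid floor, clear of the rim. The look-alikes were not touched.
- **Door:** at the end of the push it met a firm stop, with 13 N on x and no further travel. After the arm backed off, the door lay along -86.14° and the cupboard front along -86.1°. So it reads fully shut and stayed shut with nothing touching it.
- **Force readings:** the catch's resistance did not show between moves, where the force stayed within a few newtons. That the door snapped home rests on where it ended up, not on a felt click.
- **Failed checks:** none failed or disagreed. `finish_job` returned no verdict.

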